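# Clear a welding fixture and slide its pin plate home

### The job

Change over the welding fixture. First lift the finished steel L-piece off the fixture and lay it flat in the black tray; then take the aluminium plate by its orange grip from the sloping blue stand and slide it in under the fixture's red hold-down bar until both holes drop over the brass pins and it lies flat on the fixture. Leave the other things on the table where they are.

Things in the scene. Friction and masses are not known exactly. Their poses are not given: they have to be found in the camera images.
- fixture: Welding fixture, fixed to the table, left or right of the robot: dark steel base 230 (x) x 200 (y) x 20 mm high, a red hold-down bar across its far (+x) end. Origin: centre of the underside; z up; +x is the direction in which the plate slides in (roughly away from the robot). The near part of its top (x = -115 to 0 mm) is a flat open apron.
- bar (a point): Middle of the red hold-down bar's underside, 30 mm above the fixture's top face, at x = +82.5 mm, z = +50 mm in the fixture's frame. The bar runs along y, covers x = +65 to +100 mm and is 12 mm thick, with bolt heads 5 mm higher. The two red posts under its ends have the same x extent and stand 78.5 to 96.5 mm either side of the middle.
- seat (a point): Point on the fixture's top face, 30 mm towards +x from its centre, 20 mm above its origin: the plate's origin lies here when the plate is home. Axes as the fixture's.
- pin_left (a point): Tip of one brass pin, 14 mm above the fixture's top face, at x = +10, y = +50 mm in the fixture's frame. Pins are upright, 12 mm thick, straight for 9 mm, then bullet-nosed.
- pin_right (a point): Tip of the other brass pin, 14 mm above the top face, at x = +55, y = -40 mm in the fixture's frame.
- stand: Blue sheet-steel stand, fixed to the table, 150 x 170 mm, 110 mm high. Origin: centre of the underside, z up. Its deck slopes 30 degrees, rising towards its +x (roughly away from the robot); the centre of the deck's upper face is 75 mm above the origin; a lip 8 mm high along the deck's low edge stops the plate from sliding off.
- plate: Aluminium plate, loose, about 0.45 kg: 120 (x) x 140 (y) x 8 mm, two 16 mm through holes at x -20, y +50 and x +25, y -40 mm. Origin: centre of its underside; z out of the side with the grip. It starts on the stand's deck, tilted 30 degrees, +x edge up the slope, so z leans towards the robot. Home: underside on the fixture's top face, axes as the fixture's, +x edge 25 mm under the red bar.
- grip (a point): Middle of the grip on the plate: an orange bar 60 mm long along the plate's x, 18 mm thick across y, standing from 8 to 53 mm above the plate's underside; this point is at x = -25, y = 0, z = +33 mm in the plate's frame. Axes as the plate's. Pinch it across its 18 mm, along the plate's y; the approach square to the plate is tilted 30 degrees at the stand.
- l_piece: Finished L of brown square tube, loose, 0.28 kg, 29 mm high, flat on the fixture's near apron. Origin: underside, middle of its 78 x 110 mm outline. Long leg along y, -55 to +51 mm, at x -39 to -10 mm (29 mm wide); short leg from it towards +x, to x +39 mm, at y +24 to +53 mm. Grasp the long leg across x, near x -25, y -5 mm.
- tray: Black open tray, fixed to the table, 180 (x) x 160 (y) mm outside, walls 4 mm thick and 20 mm high, inner floor about 4 mm above the table. Origin: centre of its underside. It stands between fixture and stand, farther from the robot.
- spray_can: Green spray can, upright, 65 mm thick, 189 mm tall, in the middle before the tray. Leave it. Origin: centre of its underside.
- setup_block: Bright steel block with holes, 51 x 76 x 25 mm, in the middle before the tray. Leave it. Origin: centre of its underside.
- tape: Yellow tape measure, 40 x 82 x 70 mm high, standing at the back. Leave it. Origin: centre of its underside.
- offcut: Brown square-tube offcut, 29 x 85 x 29 mm, lying at the back. Leave it. Origin: centre of its underside.
- hammer: Chipping hammer, 160 x 234 x 29 mm, lying at the left. Leave it. Origin: centre of its underside.
- angle: Angle-iron offcut, 110 x 38 x 38 mm, lying at the right. Leave it. Origin: centre of its underside.
Mind the look-alikes: they are no part of the job. Of the things shaped like the tray, the black one is meant. Leave any green look-alike of the l_piece alone.

How it is judged:
By the outcome, as a careful person would: the job done as asked, in the order asked, and still so for the second after the job is handed in, with the robot touching nothing.
It also fails if it takes over 67 s, if anything falls off the work surface, if the arm or the gripper's body presses on something with over 40 N, if the wrist force passes 120 N, or if a joint passes its speed limit or range.

### The arm

A 7-joint arm with a two-finger parallel gripper is mounted at the origin on the work surface; the furniture and walls round the work are solid. World frame = base frame: x ahead of the robot, y to its left, z up, the work surface at z = 0. Lengths are in mm, angles in degrees, forces in N, time in s.
With the tool pointing down it reaches from about 400 to 875 mm from the base axis. Payload 19.3 kg.
Tool frame: the origin (TCP) lies midway between the tips of the shut fingers; the grasp point (between the pads) lies 19 mm behind it; z points along the fingers, y is the line along which they close (so a half turn about z gives the same grasp; the last joint's range is limited). The gripper opens to 85 mm and grips with 20 to 120 N. Pads are 22 mm wide; open, the fingers measure 114 mm over their backs; the gripper's body (76 mm by 85 mm) begins 54 mm behind the grasp point. The pads swing forward as they close: fully open they stand 13 mm farther back than shut.
Start: joints at [-73.407, 29.874, -2.08, 91.645, 1.215, 58.505, -6.463], TCP at [220.072, 584.964, 231.291] pointing down, gripper open.
Joint ranges: [-166.77, 166.77], [-17.47, 122.26], [-85.68, 81.53], [9.62, 139.38], [-72.42, 252.41], [9.2, 110.78], [-144.41, 144.41]. Speed limits (degrees/s): [108.29, 108.29, 136.94, 136.94, 172.46, 172.46, 172.46].

### API

Orientations are given as a 3x3 rotation matrix whose columns are the frame's x, y, z axes.
In Python, from rig import r gives the robot as it stands.
- The arm moves only by the tool step_arm, never from a script. Its argument "deltas" is a list that holds one entry, the list of rows, each a list of 5 numbers: the shift along the world's x, y, z in cm, then the turn about the world's z in rad, then the closure, from 0 (fully open) to 1 (shut). In form: [[[tx, ty, tz, spin, hand], ...]]. A call has 1 to 8 rows; each row shifts and turns the commanded pose from where the row before left it; what a row does not reach is not made up. A row lasts 1/10 s, in which the tool goes at most 50 mm and 8.59 degrees, less where a joint would pass 70% of its speed; a pose out of reach is approached as far as the arm can. A call is refused whole if a number of a shift passes 5 or a number of a turn 0.15, either way. A call with a gripper value outside its range is refused whole. The fingers move at their own pace and stop on an object; "squeeze" is the grip in N (left out, the last holds). Time passes only in rows, so rows that do not move let the fingers close. It gives the time, the measured TCP pose, the force, the opening and the grip force at its end, in the units of the state.
- r.get_obs(): the state, without advancing time (a new reading comes with each control period).
- r.camera(name): name is "side" or "top" or "wrist"; returns a dict with "image" (480x640x3 uint8, blue, green, red), "fx", "fy", "cx", "cy" (pixels), "xyz" and "orientation" of the camera in the world. Camera axes: x right, y down, z forward; pixel columns grow to the right and rows downward; lengths in mm; the calibration is good to about 2 mm. A picture is of the moment at which its call begins. There is no depth.
- r.hand_in(): hands the job in; it is judged then, once.
The state is a dict: "time_s": time; "joint_positions": joint angles; "qvel": joint speeds; "joint_efforts": joint torques, N m; "tool_pos": TCP position; "ee_rot": TCP orientation; "force": force on the tool from outside, world axes, zero at the start; "moment": the same for the moment, N m; "gripper_width": opening from 0.0 (shut) to 1.0 (fully open); "grasp_force": force on a finger pad.
Only numpy, scipy, OpenCV 4.12 (cv2) and the standard library are available. Lean on these libraries where they do the work, as an engineer would, in place of code of your own. Each camera call takes 0.05 s, during which the arm holds its last target. There are 200 camera calls.

## Working session

There is one attempt and no reset: what is moved stays moved. The work goes in short steps, Python scripts to look and compute and a tool call to move; the robot and the scene stay as the last step left them, time stands still between calls to the robot, and variables do not carry over. Pictures are saved under pics/ and viewed, at most 10 in all, crops included, and the job is handed in when it is done.

Besides the shell and the picture viewer there is one more tool, called as name(argument=value, ...) on one line, values as JSON. step_arm: Moves the arm, as the interface text tells. Its arguments: {"type":"object","properties":{"deltas":{"type":"array"},"squeeze":{"type":"number"}},"required":["deltas"]}

```bash
ls; mkdir -p pics; python3 - <<'E'
from rig import r
import cv2,numpy as np
o=r.get_obs()
print(o['time_s'],o['tool_pos'],np.round(o['ee_rot'],3),o['gripper_width'])
for n in['top','side']:
    c=r.camera(n);cv2.imwrite(f'pics/{n}1.png',c['image']);print(n,[c[k] for k in('fx','fy','cx','cy')],c['xyz'],np.round(c['orientation'],4).tolist())
E
```

```text
pics
0.0 [219.97751087 584.65398683 230.73053486] [[-0.936  0.352 -0.   ]
 [ 0.352  0.936 -0.001]
 [-0.    -0.001 -1.   ]] 1.0031480437031481
top [532.234314735135, 532.234314735135, 326.7570038193865, 245.97796077095998] [ 294.73773278   55.11123377 1601.0431199 ] [[0.0008, -0.988, 0.1547], [-0.9998, -0.004, -0.0208], [0.0212, -0.1547, -0.9877]]
side [501.2133502134356, 501.2133502134356, 325.28168048501317, 239.7668185545719] [  -58.74873399 -1025.91081524   946.84566151] [[0.883, -0.2564, 0.3931], [-0.4688, -0.5232, 0.7117], [0.0232, -0.8127, -0.5822]]
```

View pics/top1.png

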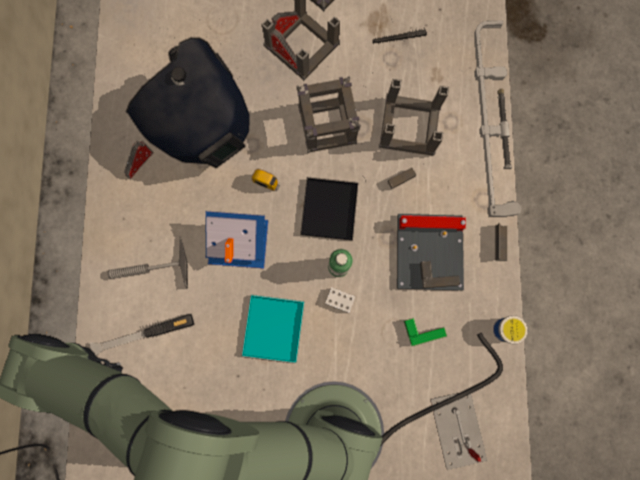

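View pics/side1.png

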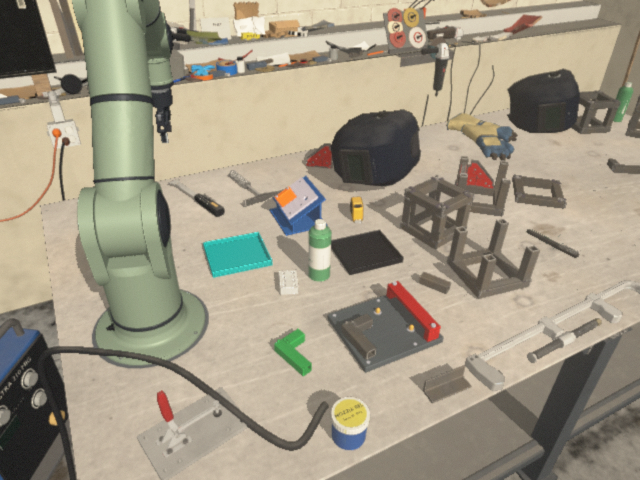

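```bash
python3 - <<'E'
import cv2,numpy as np
t=cv2.imread('pics/top1.png');s=cv2.imread('pics/side1.png')
f=lambda im,x,y,w,h,k:cv2.resize(im[y:y+h,x:x+w],None,fx=k,fy=k,interpolation=cv2.INTER_CUBIC)
a=np.hstack([f(t,385,205,100,100,4),f(t,190,195,100,100,4)])
b=np.hstack([f(t,290,170,100,50,4)*0+f(s,325,275,133,67,3)[:200,:400] if 0 else f(t,290,165,100,50,4),f(t,290,205,100,50,4)])
cv2.imwrite('pics/m1.png',a)
E
```

```text
(no output)
```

View pics/m1.png

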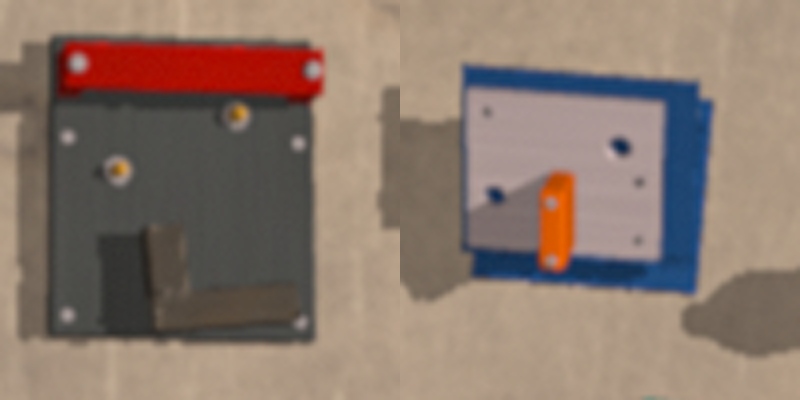

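```bash
cat >h.py <<'E'
from rig import r
import cv2,numpy as np,json
from scipy.optimize import least_squares
from scipy.spatial.transform import Rotation as Ro
def cal(n,c=None):
    c=c or r.camera(n);return c
def ray(c,p,z):
    d=np.array(c['orientation'])@[(p[0]-c['cx'])/c['fx'],(p[1]-c['cy'])/c['fy'],1]
    o=np.array(c['xyz']);return o+d*(z-o[2])/d[2]
def proj(c,P):
    q=(np.atleast_2d(P)-c['xyz'])@np.array(c['orientation'])
    return np.c_[q[:,0]/q[:,2]*c['fx']+c['cx'],q[:,1]/q[:,2]*c['fy']+c['cy']]
def fit(c,body,px,x0,tilt=0,z=None):
    """pose x,y,(z),yaw in mm,deg of a body from its image points"""
    body=np.array(body,float);px=np.array(px,float)
    def tf(v):
        R=Ro.from_euler('ZY',[v[2],-tilt],degrees=True)
        return R.apply(body)+[v[0],v[1],z if z is not None else v[3]*1]
    s=least_squares(lambda v:(proj(c,tf(v))-px).ravel(),x0,x_scale=[10,10,5,10][:len(x0)],loss='soft_l1')
    return s.x,np.abs(s.fun).reshape(-1,2).max(1).round(1)
E
python3 - <<'E'
from h import *
c=r.camera('top')
F=lambda p:(p[0]/4+385,p[1]/4+205)
S=lambda p:((p[0]-400)/4+190,p[1]/4+195)
print('fix',fit(c,[(-115,100,20),(-115,-100,20),(10,50,34),(55,-40,34)],[F((50,335)),F((314,339)),F((118,168)),F((236,114))],[500,-200,0],z=0))
print('plate',fit(c,[(60,70,8),(60,-70,8),(-60,-70,8),(-60,70,8),(-20,50,8),(25,-40,8)],[S((466,87)),S((664,101)),S((658,260)),S((463,247)),S((495,194)),S((619,146))],[500,250,0,75],tilt=30))
print('L corner pts z49',[ray(c,F(p),49)[:2].round() for p in[(147,226),(183,226),(157,328),(300,318),(298,286)]])
print('tray z20',[ray(c,p,20)[:2].round() for p in[(306,178),(357,182),(353,240),(302,236)]])
for n,p,z in[('can',(341,257),189),('block',(340,300),25),('tape',(264,179),70)]:print(n,ray(c,p,z).round())
E
```

```text
fix (array([ 527.29220081, -289.78147356,   -0.95346554]), array([0.4, 0.4, 0.1, 0.6]))
plate (array([553.61683795, 296.56611254,  -4.33072832,  95.11527204]), array([0.4, 0.4, 0.2, 0.6, 0.5, 0.2]))
L corner pts z49 [array([ 493., -258.]), array([ 493., -285.]), array([ 417., -263.]), array([ 425., -369.]), array([ 449., -368.])]
tray z20 [array([753.,  86.]), array([742., -71.]), array([561., -57.]), array([573.,  96.])]
can [486. -13. 189.]
block [380. -17.  25.]
tape [735. 209.  70.]
```

step_arm(deltas=[[[3.2, -2.9, 0.3, -0.047, 0], [3.2, -2.9, 0.3, -0.047, 0], [3.2, -2.9, 0.3, -0.047, 0], [3.2, -2.9, 0.3, -0.047, 0], [3.2, -2.9, 0.3, -0.047, 0], [3.2, -2.9, 0.3, -0.047, 0], [3.2, -2.9, 0.3, -0.047, 0], [3.2, -2.9, 0.3, -0.047, 0]]], squeeze=60)

```text
time_s: 0.95
tool_pos: [477.1, 351.6, 255.4]
ee_rot: [[-0.74, 0.673, -0.0], [0.673, 0.74, -0.0], [0.0, -0.0, -1.0]]
force: [0.9, 2.1, -0.1]
gripper_width: 0.997
grasp_force: 0.0
```

step_arm(deltas=[[[1.5, -4.4, 0, -0.047, 0], [1.5, -4.4, 0, -0.047, 0], [1.5, -4.4, 0, -0.047, 0], [1.5, -4.4, 0, -0.047, 0], [1.5, -4.4, 0, -0.047, 0], [1.5, -4.4, 0, -0.047, 0], [1.5, -4.4, 0, -0.047, 0], [1.5, -4.4, 0, -0.047, 0]]])

```text
time_s: 1.75
tool_pos: [596.3, -0.9, 255.3]
ee_rot: [[-0.441, 0.897, -0.0], [0.897, 0.441, 0.0], [0.0, -0.0, -1.0]]
force: [0.9, 0.2, -0.2]
gripper_width: 1.003
grasp_force: 0.0
```

step_arm(deltas=[[[-1.6, -3.9, 0, -0.047, 0], [-1.6, -3.9, 0, -0.047, 0], [-1.6, -3.9, 0, -0.047, 0], [-1.6, -3.9, 0, -0.047, 0], [-1.6, -3.9, 0, -0.047, 0], [-1.6, -3.9, 0, -0.047, 0], [-1.6, -3.9, 0, -0.047, 0], [-1.6, -3.9, 0, -0.047, 0]]])

```text
time_s: 2.55
tool_pos: [467.2, -312.4, 255.3]
ee_rot: [[-0.081, 0.997, -0.0], [0.997, 0.081, 0.0], [0.0, -0.0, -1.0]]
force: [0.4, 0.5, 0.3]
gripper_width: 0.999
grasp_force: 0.0
```

```bash
python3 - <<'E'
from h import *
c=r.camera('wrist');cv2.imwrite('pics/w1.png',c['image'])
np.save('w1.npy',c,allow_pickle=True)
o=r.get_obs();print(o['time_s'],o['tool_pos'],np.round(o['ee_rot'],3),o['joint_positions'])
E
```

```text
2.6 [ 463.52504795 -318.95294488  255.6727967 ] [[-0.071  0.997 -0.001]
 [ 0.997  0.071 -0.003]
 [-0.003 -0.001 -1.   ]] [  9.50542559  24.53457125  26.07508618 100.74237904 -12.28121373
  57.5151609   44.25841689]
```

View pics/w1.png

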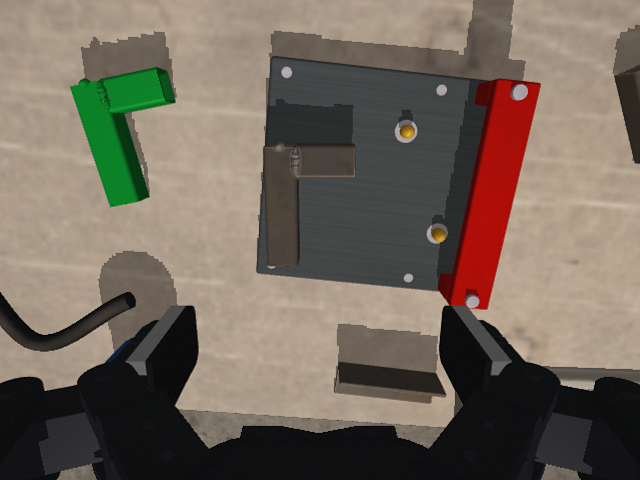

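```bash
python3 - <<'E'
from h import *
c=np.load('w1.npy',allow_pickle=True).item()
print(np.array(c['xyz']).round(),np.round(c['orientation'],2).tolist())
print('fix',fit(c,[(-115,100,20),(-115,-100,20),(10,50,34),(55,-40,34)],[(271,57),(257,272),(407,131),(440,235)],[500,-200,0],z=0))
print('L',fit(c,[(-39,53,49),(39,53,49),(39,24,49),(-39,-55,49),(-10,-55,49)],[(264,147),(354,145),(354,177),(267,265),(298,265)],[460,-310,0],z=0))
E
```

```text
[ 462. -243.  398.] [[1.0, 0.08, 0.02], [0.08, -0.96, -0.27], [-0.0, 0.27, -0.96]]
fix (array([ 528.77733835, -291.5820709 ,   -0.95923584]), array([2.2, 2.8, 1.4, 1.4]))
L (array([ 459.26652749, -311.22142447,    4.91958816]), array([3.6, 2.1, 0.9, 1.3, 1.1]))
```

step_arm(deltas=[[[-0.6, -0.1, -3.0, 0, 0], [-0.6, -0.1, -4.0, 0, 0], [-0.6, -0.1, -4.0, 0, 0], [-0.6, -0.2, -2.5, 0, 0], [-0.6, -0.1, -1.0, 0, 0], [-0.3, -0.1, -0.5, 0, 0], [0, 0, 0, 0, 0]]])

```text
time_s: 3.3
tool_pos: [435.0, -318.4, 105.8]
ee_rot: [[-0.082, 0.997, 0.0], [0.997, 0.082, -0.0], [-0.0, 0.0, -1.0]]
force: [-0.5, -0.3, -0.2]
gripper_width: 0.998
grasp_force: 0.0
```

step_arm(deltas=[[[0, 0, 0, 0, 0]]])

```text
time_s: 3.4
tool_pos: [435.8, -318.4, 106.4]
ee_rot: [[-0.083, 0.997, 0.002], [0.997, 0.083, -0.001], [-0.001, 0.002, -1.0]]
force: [0.4, -0.3, 0.3]
gripper_width: 1.0
grasp_force: 0.0
```

step_arm(deltas=[[[0, 0, -3.0, 0, 0], [0, 0, -3.0, 0, 0], [0, 0, -1.5, 0, 0], [0, 0, -0.6, 0, 0], [0, 0, 0, 0, 0.4], [0, 0, 0, 0, 0.8], [0, 0, 0, 0, 1], [0, 0, 0, 0, 1]]])

```text
time_s: 4.2
tool_pos: [435.5, -318.3, 25.1]
ee_rot: [[-0.083, 0.997, 0.001], [0.997, 0.083, -0.001], [-0.001, 0.001, -1.0]]
force: [0.2, -0.5, 11.6]
gripper_width: 0.33
grasp_force: 9.4
```

step_arm(deltas=[[[0, 0, 0, 0, 1], [0, 0, 0, 0, 1], [0, 0, 0, 0, 1], [0, 0, 0, 0, 1]]])

```text
time_s: 4.6
tool_pos: [435.5, -318.2, 25.2]
ee_rot: [[-0.083, 0.997, 0.001], [0.997, 0.083, -0.0], [-0.001, 0.001, -1.0]]
force: [-1.8, 1.7, 12.1]
gripper_width: 0.322
grasp_force: 59.4
```

step_arm(deltas=[[[0, 0, 1.0, 0, 1], [0, 0, 3.0, 0, 1], [0, 0, 4.5, 0, 1], [1.0, 0, 4.5, 0, 1], [2.5, 1.5, 0, 0, 1], [3.0, 3.0, 0, 0, 1], [3.0, 3.0, 0, 0, 1], [3.0, 3.0, 0, 0, 1]]])

```text
time_s: 5.4
tool_pos: [560.9, -211.6, 155.1]
ee_rot: [[-0.083, 0.997, 0.0], [0.997, 0.083, -0.0], [-0.0, 0.0, -1.0]]
force: [1.1, -0.6, -3.2]
gripper_width: 0.32
grasp_force: 60.2
```

step_arm(deltas=[[[3.0, 3.0, 0, -0.02, 1], [3.0, 3.0, 0, -0.02, 1], [2.0, 4.0, 0, -0.02, 1], [0.2, 4.5, 0, -0.02, 1], [0, 4.5, 0, -0.02, 1], [0, 2.0, 0, -0.03, 1], [0, 1.0, 0, -0.02, 1], [0, 0, 0, 0, 1]]])

```text
time_s: 6.2
tool_pos: [641.9, 9.1, 154.7]
ee_rot: [[0.065, 0.998, -0.0], [0.998, -0.065, 0.001], [0.001, -0.0, -1.0]]
force: [0.3, 0.1, -3.2]
gripper_width: 0.32
grasp_force: 60.3
```

```bash
python3 - <<'E'
from h import *
c=r.camera('wrist');w=c['image'];t=r.camera('side')['image']
cv2.imwrite('pics/w2.png',np.hstack([cv2.resize(w,(400,300)),cv2.resize(t,(400,300))]))
o=r.get_obs();print(o['time_s'],o['tool_pos'],o['gripper_width'],o['grasp_force'])
E
```

```text
6.3 [641.88807731   6.34313769 154.66478599] 0.3186951226108971 60.32717026770115
```

View pics/w2.png

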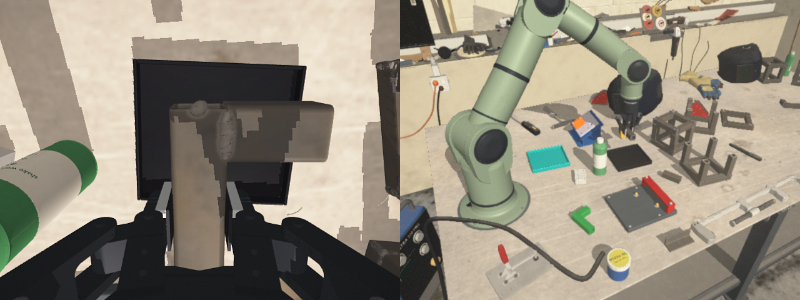

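step_arm(deltas=[[[0, 0, -3.5, 0, 1], [0, 0, -4.0, 0, 1], [0, 0, -3.0, 0, 1], [0, 0, -2.0, 0, 1], [0, 0, -1.0, 0, 1], [0, 0, -0.5, 0, 1], [0, 0, -0.3, 0, 1], [0, 0, 0, 0, 1]]])

```text
time_s: 7.1
tool_pos: [642.5, 6.7, 11.9]
ee_rot: [[0.067, 0.998, 0.001], [0.998, -0.067, 0.0], [0.0, 0.001, -1.0]]
force: [-0.1, 0.3, -2.3]
gripper_width: 0.323
grasp_force: 60.2
```

step_arm(deltas=[[[0, 0, -0.2, 0, 1], [0, 0, -0.1, 0, 1], [0, 0, 0, 0, 0.6], [0, 0, 0, 0, 0.5], [0, 0, 0, 0, 0.5], [0, 0, 0.2, 0, 0.5], [0, 0, 1, 0, 0.5], [0, 0, 3, 0, 0.5]]])

```text
time_s: 7.9
tool_pos: [640.7, 6.9, 49.3]
ee_rot: [[0.067, 0.998, -0.004], [0.998, -0.067, -0.0], [-0.001, -0.004, -1.0]]
force: [-0.4, 0.6, 0.2]
gripper_width: 0.501
grasp_force: 0.0
```

step_arm(deltas=[[[0, 0, 4.5, 0, 0.2], [0, 0, 4.5, 0.13, 0], [0, 0, 4.5, 0.14, 0], [0, 1.0, 4.0, 0.14, 0], [-1.0, 4.0, 0, 0.14, 0], [-1.0, 4.0, 0, 0.14, 0], [-1.5, 4.0, 0, 0.14, 0], [-1.5, 4.0, 0, 0.14, 0]]])

```text
time_s: 8.7
tool_pos: [591.4, 178.2, 226.3]
ee_rot: [[-0.788, 0.615, 0.001], [0.615, 0.788, 0.0], [-0.001, 0.001, -1.0]]
force: [0.7, 0.1, 0.3]
gripper_width: 1.001
grasp_force: 0.0
```

step_arm(deltas=[[[-1.5, 4.0, 2, 0.14, 0], [-1.5, 4.0, 2, 0.14, 0], [-1.5, 2.0, 1, 0.14, 0], [-0.5, 0.8, 0, 0.14, 0], [0, 0, 0, 0.04, 0], [0, 0, 0, 0, 0]]])

```text
time_s: 9.3
tool_pos: [542.0, 284.8, 276.1]
ee_rot: [[-0.998, 0.067, 0.001], [0.067, 0.998, 0.0], [-0.001, 0.0, -1.0]]
force: [0.4, 0.8, 0.3]
gripper_width: 1.003
grasp_force: 0.0
```

```bash
python3 - <<'E'
from h import *
c=r.camera('wrist');cv2.imwrite('pics/w3.png',c['image'])
np.save('w3.npy',c,allow_pickle=True)
o=r.get_obs();print(o['time_s'],o['tool_pos'],np.round(o['ee_rot'],3),o['joint_positions'].round() if hasattr(o['joint_positions'],'round') else o['joint_positions'])
E
```

```text
9.35 [542.16315128 284.56368624 275.93602563] [[-0.998  0.069  0.001]
 [ 0.069  0.998 -0.   ]
 [-0.001 -0.    -1.   ]] [-36.  26.   4.  91.  -2.  63.  54.]
```

View pics/w3.png

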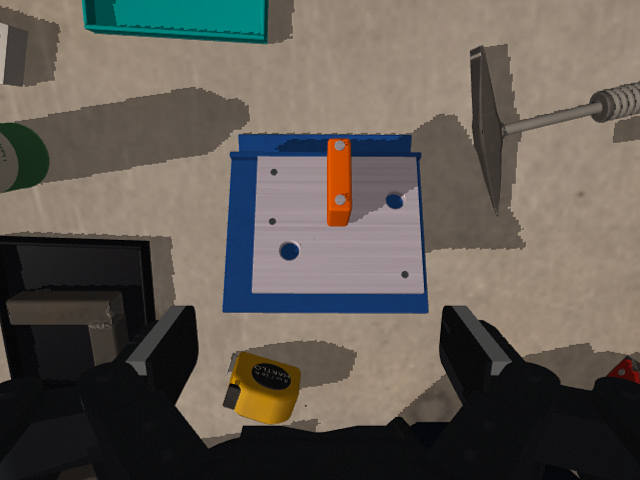

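```bash
python3 - <<'E'
from h import *
c=np.load('w3.npy',allow_pickle=True).item()
B=[(60,70,8),(60,-70,8),(-60,-70,8),(-60,70,8),(-20,50,8),(25,-40,8)];P=[(425,294),(252,293),(258,156),(420,156),(396,201),(289,251)]
for v,e in[fit(c,B,P,[550,296,-4,75],tilt=30),fit(c,B,P,[550,296,-4],tilt=30,z=72)]:
    R=Ro.from_euler('ZY',[v[2],-30],degrees=True);z=v[3] if len(v)>3 else 72
    T=np.array([v[0],v[1],z]);print(v,e,'grip',R.apply([-25,0,33])+T)
    print(proj(c,R.apply([[-55,0,53],[5,0,53]])+T).round())
E
```

```text
[557.52425422 301.02588403  -4.34396418  76.68805458] [0.4 0.5 0.1 2.5 0.9 0.8] grip [519.48321418 303.91556056  92.76689291]
[[341. 136.]
 [341. 211.]]
[558.83558791 301.07583735  -4.35139806] [1.  0.8 1.  3.6 0.4 1.4] grip [520.79492311 303.97044952  88.07883832]
[[341. 138.]
 [341. 211.]]
```

step_arm(deltas=[[[-0.6, 0.5, -3.0, -0.008, 0], [-0.8, 0.7, -4.0, 0, 0], [-0.8, 0.6, -4.0, 0, 0], [0, 0, -3.5, 0, 0], [0, 0, -2.5, 0, 0], [0, 0, -1.5, 0, 0], [0, 0, -1.0, 0, 0], [0, 0, 0, 0, 0]]], squeeze=110)

```text
time_s: 10.15
tool_pos: [520.1, 302.6, 79.9]
ee_rot: [[-0.997, 0.077, -0.001], [0.077, 0.997, -0.001], [0.0, -0.001, -1.0]]
force: [-0.5, 0.8, 0.0]
gripper_width: 0.999
grasp_force: 0.0
```

step_arm(deltas=[[[0, 0, 0, 0, 0.5], [0, 0, 0, 0, 0.7], [0, 0, 0, 0, 0.8], [0, 0, 0, 0, 0.9], [0, 0, 0, 0, 1], [0, 0, 0, 0, 1], [0, 0, 0, 0, 1], [0, 0, 0, 0, 1]]])

```text
time_s: 10.95
tool_pos: [520.2, 303.0, 80.9]
ee_rot: [[-0.997, 0.076, 0.0], [0.076, 0.997, 0.0], [-0.0, 0.0, -1.0]]
force: [-2.1, -1.8, 9.0]
gripper_width: 0.192
grasp_force: 108.3
```

step_arm(deltas=[[[0.1, 0, 1.0, 0, 1], [0.3, 0, 2.0, 0, 1], [0.3, 0, 3.0, 0, 1], [0, 0, 3.5, 0, 1], [0, 0, 3.5, 0, 1], [0, 0, 3.5, 0, 1], [0, -1, 2.5, 0, 1], [1.0, -2.5, 0, 0.01, 1]]])

```text
time_s: 11.75
tool_pos: [536.9, 270.4, 274.2]
ee_rot: [[-0.998, 0.062, 0.003], [0.062, 0.998, 0.004], [-0.003, 0.004, -1.0]]
force: [1.6, 0.2, -5.5]
gripper_width: 0.195
grasp_force: 107.8
```

step_arm(deltas=[[[1.3, -3.5, 0, 0.01, 1], [1.4, -3.5, 0, 0.01, 1], [1.4, -3.5, 0, 0.01, 1], [1.4, -3.5, 0, 0.01, 1], [0.8, -3.5, 0, 0.009, 1], [0, -4.0, 0, 0, 1], [0, -4.0, 0, 0, 1], [-0.5, -4.0, 0, 0, 1]]])

```text
time_s: 12.55
tool_pos: [594.8, -28.7, 270.4]
ee_rot: [[-1.0, 0.017, -0.0], [0.017, 1.0, -0.0], [0.0, -0.0, -1.0]]
force: [0.8, 0.2, -5.6]
gripper_width: 0.197
grasp_force: 107.7
```

step_arm(deltas=[[[-0.5, -4.0, 0, 0, 1], [-1.0, -4.0, 0, 0, 1], [-1.0, -4.0, 0, 0, 1], [-2.0, -3.5, 0, 0, 1], [-2.5, -3.5, 0, 0, 1], [-2.5, -3.2, 0, 0, 1], [-2.4, -2.5, 0, 0, 1], [-1.8, -1.5, 0, 0, 1]]])

```text
time_s: 13.35
tool_pos: [455.8, -291.1, 270.6]
ee_rot: [[-1.0, 0.019, -0.001], [0.019, 1.0, -0.0], [0.001, -0.0, -1.0]]
force: [-0.0, -0.6, -5.3]
gripper_width: 0.193
grasp_force: 107.8
```

step_arm(deltas=[[[0, 0, 0, 0, 1], [0, 0, 0, 0, 1]]])

```text
time_s: 13.55
tool_pos: [457.9, -289.0, 270.6]
ee_rot: [[-1.0, 0.018, 0.0], [0.018, 1.0, 0.0], [-0.0, 0.0, -1.0]]
force: [0.1, 0.2, -4.8]
gripper_width: 0.195
grasp_force: 107.8
```

step_arm(deltas=[[[-0.5, 0, -3.0, 0, 1], [-0.5, 0, -4.0, 0, 1], [-0.5, 0, -4.0, 0, 1], [0, 0, -4.0, 0, 1], [0, 0, -3.0, 0, 1], [0, 0, -1.8, 0, 1], [0, 0, -1.0, 0, 1], [0, 0, 0, 0, 1]]])

```text
time_s: 14.35
tool_pos: [443.2, -288.2, 61.5]
ee_rot: [[-1.0, 0.016, -0.001], [0.016, 1.0, 0.001], [0.001, 0.001, -1.0]]
force: [0.5, -0.3, -5.3]
gripper_width: 0.193
grasp_force: 107.9
```

```bash
python3 - <<'E'
from h import *
a=r.camera('side')['image'][240:390,300:480];b=r.camera('wrist')['image']
cv2.imwrite('pics/s4.png',np.hstack([cv2.resize(a,(432,360),interpolation=2),cv2.resize(b,(360,360))]))
o=r.get_obs();print(o['time_s'],o['tool_pos'],o['force'],o['joint_positions'])
E
```

```text
14.45 [ 443.79712965 -288.95215135   63.0269028 ] [ 0.33680053 -0.01502419 -5.66814424] [ 21.18233718  36.01045041   7.48805338 113.54729268  -8.59386078
  30.90731312 123.7004426 ]
```

View pics/s4.png

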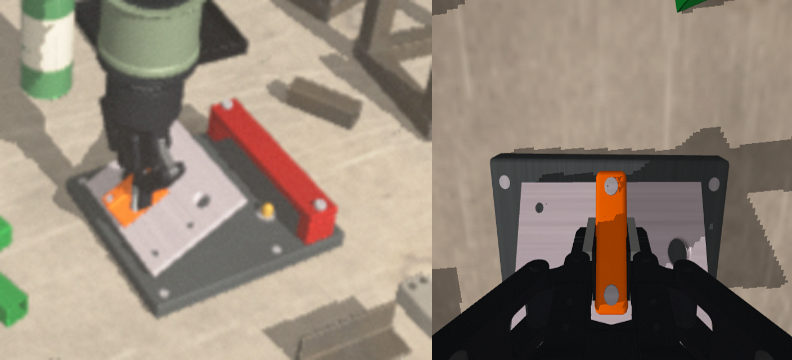

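step_arm(deltas=[[[0, 0, -0.3, 0, 1], [0, 0, -0.2, 0, 1], [0, 0, -0.2, 0, 1], [0, 0, -0.1, 0, 1]]])

```text
time_s: 14.85
tool_pos: [444.1, -289.2, 55.9]
ee_rot: [[-1.0, 0.017, 0.002], [0.017, 1.0, -0.0], [-0.002, -0.0, -1.0]]
force: [-4.9, 8.0, 48.3]
gripper_width: 0.196
grasp_force: 114.7
```

step_arm(deltas=[[[0, 0, -0.1, 0, 1], [0, 0, -0.1, 0, 1], [0, 0, -0.2, 0, 1], [0, 0, -0.2, 0, 1]]], squeeze=20)

```text
time_s: 15.25
tool_pos: [449.2, -290.5, 52.4]
ee_rot: [[-1.0, 0.016, 0.012], [0.016, 1.0, -0.004], [-0.012, -0.004, -1.0]]
force: [12.6, 10.0, 81.1]
gripper_width: 0.191
grasp_force: 122.1
```

step_arm(deltas=[[[0, 0, 0.4, 0, 1], [0, 0, 0.3, 0, 1], [0, 0, 0.1, 0, 1]]], squeeze=20)

```text
time_s: 15.55
tool_pos: [442.8, -289.0, 56.4]
ee_rot: [[-1.0, 0.017, -0.0], [0.017, 1.0, 0.0], [0.0, 0.0, -1.0]]
force: [0.6, 0.8, -5.7]
gripper_width: 0.193
grasp_force: 110.7
```

step_arm(deltas=[[[0, 0, -0.15, 0, 0.8], [0, 0, 0, 0, 0.8]]], squeeze=20)

```text
time_s: 15.75
tool_pos: [442.7, -288.9, 54.3]
ee_rot: [[-1.0, 0.017, -0.001], [0.017, 1.0, 0.0], [0.001, 0.0, -1.0]]
force: [0.3, -0.4, -5.5]
gripper_width: 0.206
grasp_force: 55.1
```

step_arm(deltas=[[[0, 0, -0.1, 0, 0.78], [0, 0, 0, 0, 0.78]]])

```text
time_s: 15.95
tool_pos: [443.1, -289.1, 53.7]
ee_rot: [[-1.0, 0.017, 0.0], [0.017, 1.0, -0.0], [-0.0, -0.0, -1.0]]
force: [0.1, -0.2, 0.4]
gripper_width: 0.225
grasp_force: 0.0
```

step_arm(deltas=[[[0, 0, 0, 0, 0.5], [0, 0, 0, 0, 0.3], [0, 0, 1.5, 0, 0], [0, 0, 3.5, 0, 0], [0.5, 0, 4.5, 0, 0], [2.0, 0, 4.5, 0, 0], [2.5, 0, 4.0, 0, 0], [1.0, 0, 2.0, 0, 0]]])

```text
time_s: 16.75
tool_pos: [505.7, -289.0, 257.6]
ee_rot: [[-1.0, 0.016, 0.005], [0.016, 1.0, -0.002], [-0.005, -0.002, -1.0]]
force: [-0.9, -0.4, -0.0]
gripper_width: 1.002
grasp_force: 0.0
```

step_arm(deltas=[[[0, 0, 0, 0, 0], [0, 0, 0, 0, 0]]])

```text
time_s: 16.95
tool_pos: [502.7, -288.9, 253.5]
ee_rot: [[-1.0, 0.017, -0.0], [0.017, 1.0, 0.0], [0.0, 0.0, -1.0]]
force: [-0.1, -0.1, -0.7]
gripper_width: 0.998
grasp_force: 0.0
```

```bash
python3 - <<'E'
from h import *
c=r.camera('wrist');cv2.imwrite('pics/w5.png',c['image'])
np.save('w5.npy',c,allow_pickle=True)
o=r.get_obs();print(o['time_s'],o['tool_pos'])
E
```

```text
17.0 [ 502.27573382 -288.90486569  252.92056152]
```

View pics/w5.png

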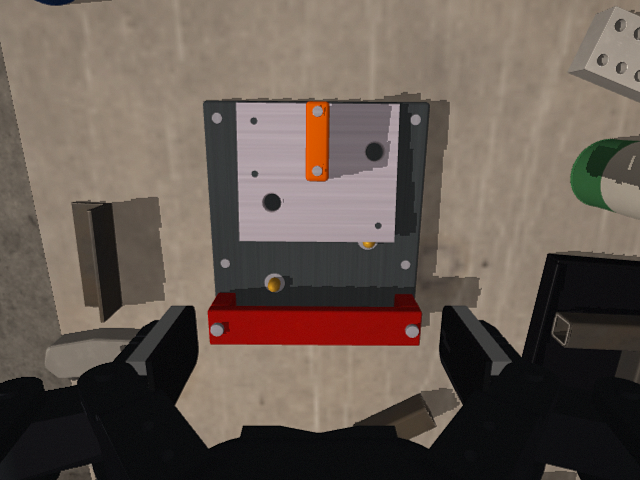

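```bash
python3 - <<'E'
from h import *
c=np.load('w5.npy',allow_pickle=True).item()
B=[(60,70,8),(60,-70,8),(-60,-70,8),(-60,70,8),(-20,50,8),(25,-40,8)];P=[(395,242),(239,241),(237,103),(401,104),(374,151),(272,202)]
p,e=fit(c,B,P,[460,-290,0],z=20);print('plate',p,e)
print(fit(c,B,P,[460,-290,0,20]))
f,e2=fit(c,[(-115,100,20),(-115,-100,20),(55,-40,34),(67,0,0)][:3],[(428,101),(204,101),(274,286)],[528,-290,-1],z=0);print('fix',f,e2)
R=Ro.from_euler('Z',f[2],degrees=True).as_matrix()
print('rel',R.T@[p[0]-f[0],p[1]-f[1],0],p[2]-f[2])
for F in(f,[528,-290.5,-.96]):
  R=Ro.from_euler('Z',F[2],degrees=True)
  print('pins proj',proj(c,R.apply([[10,50,34],[55,-40,34],[115,100,20],[65,0,62]])+[F[0],F[1],0]).round(1).tolist(),'seat',R.apply([30,0,0])+[F[0],F[1],0])
E
```

```text
plate [ 477.16939151 -288.54771763   -1.55054037] [3.1 3.1 0.7 0.9 1.3 1.5]
(array([ 476.82476954, -288.96663471,   -1.42492535,   27.23113102]), array([2. , 1.4, 3.1, 0.2, 1.4, 1. ]))
fix [ 529.0030314  -290.93546696   -1.09756739] [2.9 2.7 2.3]
rel [-51.8698671    1.39443823   0.        ] -0.45297298510124606
pins proj [[370.3, 243.0], [274.0, 288.3], [413.7, 337.8], [315.9, 310.9]] seat [ 558.99752719 -291.51011675    0.        ]
pins proj [[370.8, 241.8], [274.5, 287.4], [414.5, 336.7], [316.5, 309.8]] seat [ 557.99578907 -291.00263131    0.        ]
```

```bash
python3 - <<'E'
from h import *
c=np.load('w5.npy',allow_pickle=True).item()
B=[(60,70,8),(60,-70,8),(-60,-70,8),(-60,70,8),(-20,50,8),(25,-40,8)];P=[(395,242),(239,241),(237,103),(401,104),(374,151),(272,202)]
for t in(-6,-3,0,3,6,9):
    p,e=fit(c,B,P,[460,-290,0],tilt=t,z=20+60*np.sin(np.radians(abs(t))))
    G=Ro.from_euler('ZY',[p[2],-t],degrees=True).apply([[-55,0,53],[5,0,53],[-25,0,33]])+[p[0],p[1],20+60*np.sin(np.radians(abs(t)))]
    print(t,p.round(1),e,proj(c,G[:2]).round().tolist(),G[2].round(1))
E
```

```text
-6 [ 476.3 -289.5   -1.3] [3.8 2.5 5.1 0.5 1.8 0.6] [[316.0, 115.0], [316.0, 195.0]] [ 454.9 -289.    61.7]
-3 [ 476.8 -289.    -1.5] [3.5 2.7 2.8 0.5 1.6 0.8] [[317.0, 111.0], [317.0, 191.0]] [ 453.5 -288.4   57.4]
0 [ 477.2 -288.5   -1.6] [3.1 3.1 0.7 0.9 1.3 1.5] [[318.0, 108.0], [317.0, 188.0]] [ 452.2 -287.9   53. ]
3 [ 477.2 -288.6   -1.5] [1.9 1.9 0.8 0.9 1.  0.9] [[318.0, 104.0], [317.0, 185.0]] [ 450.5 -287.9   54.8]
6 [ 476.9 -288.5   -1.5] [0.5 0.6 0.7 0.8 1.3 0.4] [[318.0, 100.0], [318.0, 181.0]] [ 448.6 -287.7   56.5]
9 [ 476.7 -288.4   -1.6] [1.  0.7 1.1 0.6 1.8 0.2] [[319.0, 97.0], [318.0, 178.0]] [ 446.8 -287.5   58.1]
```

step_arm(deltas=[[[-0.8, 0, -3.0, 0, 0], [-1.2, 0, -4.0, 0, 0], [-1.2, 0.1, -4.0, 0, 0], [-1.2, 0, -4.0, 0, 0], [-0.8, 0, -3.0, 0, 0], [0, 0, -2.0, 0, 0], [0, 0, -1.0, 0, 0], [0, 0, 0, 0, 0.3]]], squeeze=30)

```text
time_s: 17.8
tool_pos: [450.0, -287.7, 42.5]
ee_rot: [[-1.0, 0.017, -0.002], [0.017, 1.0, 0.001], [0.003, 0.001, -1.0]]
force: [-0.9, -0.0, -0.4]
gripper_width: 0.856
grasp_force: 0.0
```

step_arm(deltas=[[[0, 0, 0, 0, 0.6], [0, 0, 0, 0, 0.7], [0, 0, 0, 0, 0.75], [0, 0, 0, 0, 0.8], [0, 0, 0, 0, 0.9], [0, 0, 0, 0, 0.9]]])

```text
time_s: 18.4
tool_pos: [451.4, -288.2, 44.4]
ee_rot: [[-1.0, 0.017, 0.001], [0.017, 1.0, -0.0], [-0.001, -0.0, -1.0]]
force: [-0.1, -0.4, 7.3]
gripper_width: 0.206
grasp_force: 29.6
```

step_arm(deltas=[[[0, 0, 0.4, 0, 0.9], [-0.5, 0, 0, 0, 0.9], [-0.5, 0, 0, 0, 0.9], [-0.5, 0, -0.1, 0, 0.9], [0, 0, -0.2, 0, 0.9], [0, 0, -0.1, 0, 0.77], [0, 0, 0, 0, 0.75], [0, 0, 0, 0, 0.7]]])

```text
time_s: 19.2
tool_pos: [436.4, -288.1, 43.9]
ee_rot: [[-1.0, 0.017, 0.0], [0.017, 1.0, -0.0], [-0.0, -0.0, -1.0]]
force: [0.2, -0.9, -0.2]
gripper_width: 0.3
grasp_force: 0.0
```

step_arm(deltas=[[[0, 0, 0, 0, 0.65], [0, 0, 0, 0, 0.65]]])

```text
time_s: 19.4
tool_pos: [436.2, -288.1, 43.9]
ee_rot: [[-1.0, 0.017, 0.0], [0.017, 1.0, -0.0], [-0.0, -0.0, -1.0]]
force: [0.4, -0.4, -0.4]
gripper_width: 0.347
grasp_force: 0.0
```

step_arm(deltas=[[[0, 0, 0.5, 0, 0.4], [0, 0, 2.5, 0, 0.2], [0, 0, 4.0, 0, 0], [0.6, 0, 4.5, 0, 0], [2.0, 0, 4.5, 0, 0], [2.5, 0, 3.5, 0, 0], [1.5, 0, 1.5, 0, 0], [0, 0, 0, 0, 0]]])

```text
time_s: 20.2
tool_pos: [504.4, -287.9, 256.3]
ee_rot: [[-1.0, 0.015, 0.004], [0.015, 1.0, -0.001], [-0.004, -0.001, -1.0]]
force: [-0.1, 0.7, -0.6]
gripper_width: 1.002
grasp_force: 0.0
```

step_arm(deltas=[[[0, 0, 0, 0, 0], [0, 0, 0, 0, 0]]])

```text
time_s: 20.4
tool_pos: [501.0, -288.0, 253.0]
ee_rot: [[-1.0, 0.017, -0.002], [0.017, 1.0, 0.001], [0.002, 0.0, -1.0]]
force: [-0.2, 1.3, 0.5]
gripper_width: 0.999
grasp_force: 0.0
```

```bash
python3 - <<'E'
from h import *
c=r.camera('wrist');cv2.imwrite('pics/w6.png',cv2.resize(c['image'][80:355,190:440],None,fx=2.18,fy=2.18,interpolation=2))
np.save('w6.npy',c,allow_pickle=True)
o=r.get_obs();print(o['time_s'],o['tool_pos'])
E
```

```text
20.45 [ 501.0192031  -288.03525542  252.9914756 ]
```

View pics/w6.png

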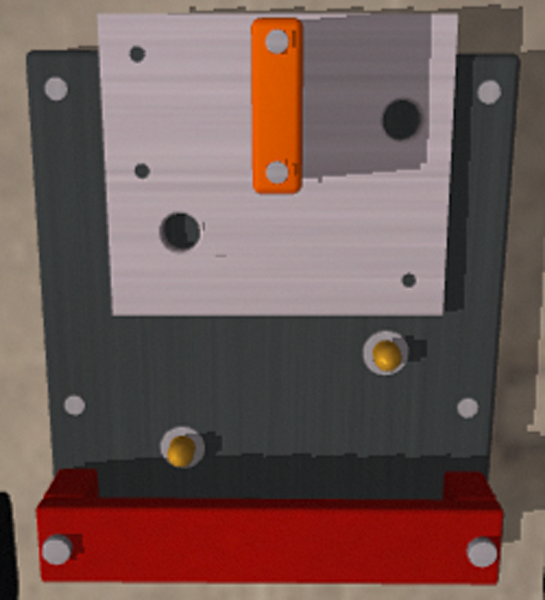

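```bash
python3 - <<'E'
from h import *
c=np.load('w6.npy',allow_pickle=True).item()
S=lambda L:np.array(L,float)/2.18+[190,80]
B=[(60,70,8),(60,-70,8),(-60,-70,8),(-60,70,8),(-20,50,8),(25,-40,8)];P=S([(443,316),(113,315),(98,14),(459,14),(402,119),(180,231)])
p,e=fit(c,B,P,[460,-290,0],z=20);print('plate',p,e)
p2,e=fit(c,B[4:],P[4:],[460,-290,-1],z=20);print('plate by holes',p2,e)
f,e2=fit(c,[(-115,100,20),(-115,-100,20),(10,50,20),(55,-40,20),(10,50,34),(55,-40,34)],S([(519,55),(28,51),(385,353),(182,447),(387,356),(180,453)]),[528,-290,-1],z=0);print('fix',f,e2)
f2,e2=fit(c,[(10,50,20),(55,-40,20),(10,50,34),(55,-40,34)],S([(385,353),(182,447),(387,356),(180,453)]),[528,-290,-1],z=0);print('fix pins',f2,e2)
for a,b in((p,f),(p2,f2)):
  R=Ro.from_euler('Z',b[2],degrees=True);s=R.apply([30,0,0])[:2]+b[:2];print('seat',s,'move',s-a[:2],'turn',b[2]-a[2])
print('grip',Ro.from_euler('Z',p[2],degrees=True).apply([-25,0,33])+[p[0],p[1],20])
E
```

```text
plate [ 460.7358927  -287.39555765   -1.14751032] [0.4 0.3 0.4 0.1 0.6 0.6]
plate by holes [ 460.21062048 -287.7799743    -1.16932259] [0.1 0.1]
fix [ 529.16150853 -291.65227392   -1.45313747] [1.4 2.7 0.2 0.  2.6 2.8]
fix pins [ 527.88243592 -291.93543178   -1.005655  ] [1.9 0.9 0.9 1.9]
seat [ 559.15186055 -292.41305336] move [98.41596785 -5.01749571] turn -0.30562715429225484
seat [ 557.87781495 -292.46196447] move [97.66719447 -4.68199017] turn 0.1636675842581572
grip [ 435.74090646 -286.89489529   53.        ]
```

step_arm(deltas=[[[-1.0, 0, -3.0, 0, 0], [-1.5, 0, -4.0, 0, 0], [-1.5, 0.1, -4.0, 0, 0], [-1.5, 0, -4.0, 0, 0], [-1.0, 0, -3.0, 0, 0], [0, 0, -1.8, 0, 0], [0, 0, -1.0, 0, 0], [0, 0, 0, 0, 0.3]]], squeeze=100)

```text
time_s: 21.25
tool_pos: [436.3, -286.8, 44.8]
ee_rot: [[-1.0, 0.017, -0.002], [0.017, 1.0, 0.001], [0.002, 0.001, -1.0]]
force: [-0.5, -0.1, -0.2]
gripper_width: 0.859
grasp_force: 0.0
```

step_arm(deltas=[[[0, 0, 0, 0, 0.6], [0, 0, 0, 0, 0.7], [0, 0, 0, 0, 0.75], [0, 0, 0, 0, 0.8], [0, 0, 0, 0, 0.9], [0, 0, 0, 0, 1], [0, 0, 0, 0, 1]]])

```text
time_s: 21.95
tool_pos: [437.5, -287.3, 46.7]
ee_rot: [[-1.0, 0.017, 0.001], [0.017, 1.0, -0.001], [-0.001, -0.001, -1.0]]
force: [-2.6, 2.1, 15.3]
gripper_width: 0.191
grasp_force: 98.0
```

step_arm(deltas=[[[0, 0, 0.3, 0, 1], [0, 0, 0.5, 0, 1], [0, 0, 0.5, 0, 1], [0, 0, 0.4, 0, 1], [0, 0, 0.2, 0, 1], [0, 0, 0, 0, 1], [0, 0, 0, 0, 1]]])

```text
time_s: 22.65
tool_pos: [437.0, -287.0, 64.7]
ee_rot: [[-1.0, 0.017, -0.0], [0.017, 1.0, 0.0], [0.0, 0.0, -1.0]]
force: [-0.5, -1.0, -5.1]
gripper_width: 0.189
grasp_force: 97.7
```

step_arm(deltas=[[[0.6, -0.1, 0, 0, 1], [1.2, -0.1, 0, 0, 1], [1.2, -0.1, 0, 0, 1], [1.2, -0.1, 0, 0, 1], [1.0, 0, 0, 0, 1], [0.7, 0, 0, 0, 1], [0, 0, 0, 0, 1]]])

```text
time_s: 23.35
tool_pos: [497.1, -290.7, 64.6]
ee_rot: [[-1.0, 0.016, 0.0], [0.016, 1.0, -0.0], [-0.0, -0.0, -1.0]]
force: [-0.1, -0.4, -5.2]
gripper_width: 0.189
grasp_force: 97.8
```

step_arm(deltas=[[[0.6, 0, 0, 0, 1], [0.8, 0, 0, 0, 1], [0.8, 0, 0, 0, 1], [0.8, -0.1, 0, 0, 1], [0.5, 0, 0, 0, 1], [0.3, 0, 0, 0, 1], [0, 0, 0, 0, 1], [0, 0, 0, 0, 1]]])

```text
time_s: 24.15
tool_pos: [533.8, -292.1, 64.7]
ee_rot: [[-1.0, 0.017, -0.0], [0.017, 1.0, 0.0], [0.0, 0.0, -1.0]]
force: [-0.2, -0.2, -3.9]
gripper_width: 0.193
grasp_force: 97.8
```

step_arm(deltas=[[[0.1, 0, 0, 0, 1], [0, 0, -0.2, 0, 1], [0, 0, -0.2, 0, 1], [0, 0, -0.2, 0, 1], [0, 0, -0.1, 0, 1], [0, 0, 0, 0, 1]]])

```text
time_s: 24.75
tool_pos: [534.9, -292.0, 57.5]
ee_rot: [[-1.0, 0.017, -0.0], [0.017, 1.0, 0.0], [0.0, 0.0, -1.0]]
force: [0.3, 0.5, -4.6]
gripper_width: 0.194
grasp_force: 97.8
```

step_arm(deltas=[[[0, 0, -0.2, 0, 1], [0, 0, -0.2, 0, 1], [0, 0, -0.2, 0, 1], [0, 0, 0, 0, 1]]])

```text
time_s: 25.15
tool_pos: [534.9, -291.9, 51.4]
ee_rot: [[-1.0, 0.017, -0.0], [0.017, 1.0, 0.0], [0.0, 0.0, -1.0]]
force: [0.6, -0.9, -6.0]
gripper_width: 0.193
grasp_force: 97.8
```

step_arm(deltas=[[[0, 0, -0.2, 0, 1], [0, 0, -0.1, 0, 1], [0, 0, -0.1, 0, 1], [0, 0, 0, 0, 1]]])

```text
time_s: 25.55
tool_pos: [535.0, -292.0, 47.7]
ee_rot: [[-1.0, 0.017, -0.0], [0.017, 1.0, 0.0], [0.0, 0.0, -1.0]]
force: [-0.6, 0.0, -5.1]
gripper_width: 0.192
grasp_force: 97.8
```

step_arm(deltas=[[[0, 0, -0.1, 0, 1], [0, 0, 0, 0, 0.8], [0, 0, 0, 0, 0.75], [0, 0, 0, 0, 0.6], [0, 0, 0.3, 0, 0.5], [0, 0, 1.5, 0, 0.5], [0, 0, 3.0, 0, 0.5], [0, 0, 4.0, 0, 0.5]]])

```text
time_s: 26.35
tool_pos: [534.4, -291.8, 135.9]
ee_rot: [[-1.0, 0.017, -0.002], [0.017, 1.0, 0.001], [0.002, 0.001, -1.0]]
force: [0.7, -0.4, 0.8]
gripper_width: 0.503
grasp_force: 0.0
```

step_arm(deltas=[[[0, 0, 4.0, 0, 0.4], [0, 0, 4.0, 0, 0.2], [-1.0, 0, 3.5, 0, 0], [-1.5, 0, 1.0, 0, 0], [-1.0, 0, 0, 0, 0], [0, 0, 0, 0, 0], [0, 0, 0, 0, 0]]])

```text
time_s: 27.05
tool_pos: [500.1, -291.8, 259.3]
ee_rot: [[-1.0, 0.017, -0.001], [0.017, 1.0, 0.0], [0.001, 0.0, -1.0]]
force: [-0.8, 0.7, 1.0]
gripper_width: 0.998
grasp_force: 0.0
```

```bash
python3 - <<'E'
from h import *
c=r.camera('wrist');s=r.camera('side')['image'][220:380,290:460]
a=cv2.resize(c['image'][60:360,180:480],(450,450),interpolation=2);b=cv2.resize(s,(340,320),interpolation=2)
b=cv2.copyMakeBorder(b,0,130,0,0,cv2.BORDER_CONSTANT)
cv2.imwrite('pics/w7.png',np.hstack([a,b]));np.save('w7.npy',c,allow_pickle=True)
o=r.get_obs();print(o['time_s'],o['tool_pos'],o['force'])
E
```

```text
27.15 [ 500.32167135 -291.70305453  258.96696163] [-0.42269613  0.94500243 -0.1266508 ]
```

View pics/w7.png

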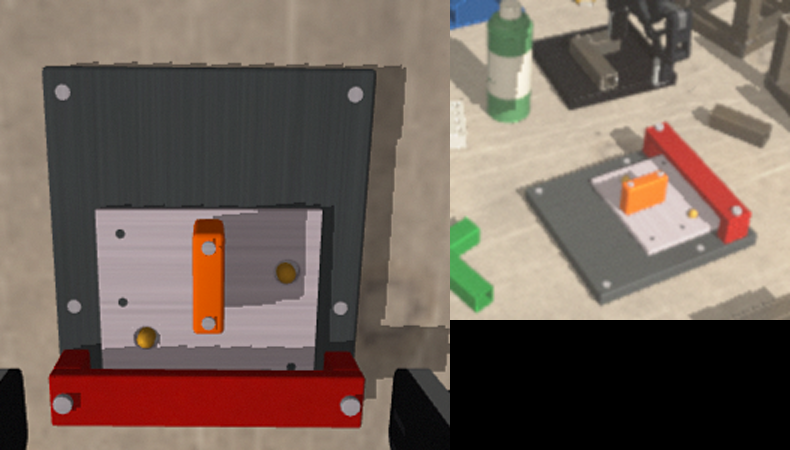

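The picture shows the plate flat, with both brass pins through its holes at about (286,272) and (146,338) and its far edge under the red bar. The L-piece lies in the black tray, and the robot is clear of everything.

```bash
python3 -c "
from rig import r
print(r.hand_in())"
```

```text
the job is handed in; nothing more can be done
None
```

The changeover is done and handed in at about 27 s: the L-piece lies flat in the black tray, and the plate lies flat on the fixture under the red bar with both pins through its holes.

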